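Lock the sugar bowl into its rack with the seesaw catch

TASK

Slide the white sugar bowl fully home against the back of its bay in the wooden rack, then press the blue paddle of the seesaw catch down past its centre so that it snaps over and its nose stands up behind the bowl. Be gentle: the bowl is ceramic and the catch is light, so use no more force than sliding and snapping need (keep under 25 N on each), never press the catch on hard after it has snapped, and leave everything else where it is.

Things in the scene. Friction and masses are not known exactly. Their poses are not given: they have to be found in the camera images.
- rack: Fixed wooden rack, 180 x 205 mm, 78 mm high. Origin on the counter below the bay's centre line; x points into the sugar bay from its open mouth to the back stop (face at x = 80 mm), y left, z up. Bay floor 36 mm above the counter, from x = -45 mm; side rails with inner faces at y = +-38.5 mm, outer +-48.5, tops at 60 mm. A jar 54 mm wide, 85 tall stands at x = 30, y = 105 mm: leave it.
- bay_home (a point): Point fixed in the rack at x = 44 mm, y = 0, 73 mm above the counter, with the rack's axes: where the sugar bowl's centre lies when the bowl is fully home, its back face touching the back stop.
- sugar_center (a point): Centre of the loose sugar bowl, 37 mm above its underside: white ceramic with blue band, 72 x 72 mm, 76 mm tall with its shut wooden lid, flat upright sides up to 64 mm, 0.4 to 0.75 kg. Stands on the bay floor between the rails (2.5 mm play each side), square to the rack within 0.02 rad, pulled out 22 to 48 mm towards the mouth. Slides at 2 to 5 N.
- paddle_mark (a point): Point fixed in the rack (x = -91 mm, y = 0, 38 mm above the counter), with the rack's axes: nominal centre of the top of the catch's blue paddle (36 mm along x, 50 across) when unlocked. The catch sits in a slotted bracket, its height up to 6 mm higher or lower and NOT MEASURED: the unlocked paddle top is 32 to 44 mm above the counter, the locked one 22 to 34: feel for it.
- catch (a joint): Seesaw catch, rad: 0 unlocked (paddle up, nose under the bay floor), 0.32 locked (paddle down 10 mm, nose up behind the bowl). Spring-loaded over its centre at 0.16. Pressed at the paddle's centre it resists with 7 to 10 N, then less and less, then falls away by itself onto a rigid stop. Pivot at rack x = -60 mm. The nose cannot rise while the bowl is over 2.5 mm from home.
Things that resemble listed ones, but are neither listed nor needed, are in the scene too. Leave any green or pink look-alike of the part that bears sugar_center alone.

How it is judged (in metres and radians):
On the way, in this order (a step that is already met when the one before it is completed fails the run):
1. the sugar bowl is fully home against the back stop (within 3 mm) while the catch is still unlocked (x of sugar_center in the frame of rack above 0.041 m and value of joint catch below 0.1 rad), for 0.2 s.
2. the catch has snapped over its centre to locked (value of joint catch above 0.28 rad), for 0.2 s.
At the end, for the whole second after the job is handed in: The catch is locked (above 0.28 rad), and the sugar bowl stands upright and at rest on the bay floor, home within 3.5 mm of the back stop (value of joint catch above 0.28 rad and x of sugar_center in the frame of rack above 0.0405 m and z of sugar_center in the frame of rack below 0.077 m and angle between sugar_center's own z axis and vertical below 0.06 rad and linear speed of sugar below 0.01 m/s); the robot touches nothing.
It fails at once if the catch is pressed with more than 25 N (contact force between anything else and catch above 25 N).
It fails at once if the robot bears on the sugar bowl with more than 25 N (contact force between any of the fingers, the arm and sugar above 25 N).
It fails at once if the sugar bowl is tipped (angle between sugar_center's own z axis and vertical above 0.25 rad).
It fails at once if another thing on the counter is moved more than 20 mm (distance of any of jar, kettle, rolling_pin, ladle, tongs, mug from where it was at the start of the episode above 0.02 m).
It also fails if it takes over 45 s, if anything falls off the work surface, if the arm or the gripper's body presses on something with over 40 N, if the wrist force passes 120 N, or if a joint passes its speed limit or range.

ROBOT

A 6-joint arm with a two-finger parallel gripper is mounted at the origin on the work surface. World frame = base frame: x ahead of the robot, y to its left, z up, the work surface at z = 0. Lengths are in mm, angles in rad, forces in N, time in s.
With the tool pointing down it reaches from about 275 to 825 mm from the base axis. Payload 4.9 kg.
Tool frame: the origin (TCP) lies at the very end of the fingers, on their centre line; the grasp point (between the pads) lies 19 mm behind it; z points along the fingers, y is the line along which they close (so a half turn about z gives the same grasp; the last joint's range is limited). The gripper opens to 85 mm and grips with 20 to 120 N. Pads are 22 mm wide; open, the fingers measure 114 mm over their backs; the gripper's body (76 mm by 85 mm) begins 54 mm behind the grasp point. The pads swing forward as they close: fully open they stand 13 mm farther back than shut.
Start: joints at [-0.134, 0.326, -0.193, 1.052, 0, 1.437], TCP at [550.017, 0.009, 231.281] pointing down, gripper open.
Joint ranges: [-2.65, 2.65], [-0.97, 1.79], [-1.3, 1.35], [-1.93, 2.1], [-1.47, 1.37], [-3.14, 3.14]. Speed limits (rad/s): [2.57, 2.57, 3.14, 3.14, 3.14, 3.14].

INTERFACE

Orientations are given as [roll, pitch, yaw] about the fixed x, y, z axes, in that order (R = Rz(yaw) Ry(pitch) Rx(roll)).
In Python, from bench import bot, solve_ik, imaging gives the robot as it stands. Calls block until the motion is done:
- bot.move_ptp(position, orientation): joint-space move of the TCP to a pose.
- bot.movel(position, rot=None, max_speed=150, threshold=None): straight line of the TCP; rot=None keeps the orientation; max_speed is the mean speed in mm/s. With threshold (N) it stops when the force on the tool has changed by that much, and returns True; else False.
- bot.move_j(angles): joint-space move.
- bot.grip(opening, effort=None): opening from 0.0 (shut) to 1.0 (fully open); effort is the grip in N (None keeps the last); returns when the fingers have stopped.
- bot.dwell(seconds).
- solve_ik(position, orientation): joint angles nearest the present ones, or None.
- bot.get_state(): the state.
- imaging.capture(name): name is "scene" or "side" or "wrist"; returns the picture (384x512x3 uint8, blue, green, red); there is no depth.
- imaging.camera_model(name): a dict with "K" (3x3 intrinsics, pixels), "k1" (the pictures are not rectified: a ray, as slopes to the right and down, at radius r is drawn at 1 + k1 r^2 times it, then the intrinsics apply), "position" and "rotation" of the camera in the world. Camera axes: x right, y up, looking along -z (the intrinsics and any distortion apply to the point x, -y, -z); pixel columns grow to the right and rows downward; lengths in mm; the calibration is good to about 2 mm. A picture is of the moment at which its call begins: read the wrist's pose just before it. camera_model takes no time and is no camera call; for the wrist camera it gives the pose at the moment of the call.
A pose or a line that the arm cannot do raises bot.IKError and nothing moves.
- bot.sign_off(): hands the job in; it is judged then, once.
The state is a dict: "t": time; "qpos": joint angles; "joint_velocities": joint speeds; "effort": joint torques, N m; "tcp_pos": TCP position; "orientation": TCP orientation; "contact_force": force on the tool from outside, world axes, zero at the start; "wrist_torque": the same for the moment, N m; "opening": opening from 0.0 (shut) to 1.0 (fully open); "gripper_force": force on a finger pad.
Only numpy, scipy, OpenCV 4.12 (cv2) and the standard library are available. Lean on these libraries where they do the work, as an engineer would, in place of code of your own. Each camera call takes 0.05 s, during which the arm holds its last target. There are 200 camera calls.

## Working session

There is one attempt and no reset: what is moved stays moved. The work goes in short steps, each a Python script; the robot and the scene stay as the last script left them, time stands still between calls to the robot, and variables do not carry over. Pictures are saved under pics/ and viewed, at most 10 in all, crops included, and the job is handed in when it is done.

```bash
ls; mkdir -p pics; python3 - <<'E'
from bench import bot, imaging
import cv2
for n in("scene","side","wrist"):
    m=imaging.camera_model(n);print(n,m)
    cv2.imwrite(f"pics/{n}0.png",imaging.capture(n))
a=[cv2.imread(f"pics/{n}0.png") for n in("scene","side")]
cv2.imwrite("pics/s.png",cv2.resize(a[0],(800,600)));cv2.imwrite("pics/d.png",cv2.resize(a[1],(800,600)))
print(bot.get_state())
E
```

```text
pics
scene {'K': array([[367.80302797,   0.        , 258.90804658],
       [  0.        , 367.80302797, 190.75087104],
       [  0.        ,   0.        ,   1.        ]]), 'k1': -0.0403147069738141, 'position': array([866.71849965, 302.74150492, 462.18358311]), 'rotation': array([ 0.94438631, -0.02206768,  2.38718086])}
side {'K': array([[468.96781694,   0.        , 259.57560623],
       [  0.        , 468.96781694, 194.60093241],
       [  0.        ,   0.        ,   1.        ]]), 'k1': 0.010962418773649148, 'position': array([ 140.66776047, -598.54263189,  660.40594504]), 'rotation': array([ 0.812502  ,  0.0138984 , -0.59540269])}
wrist {'K': array([[324.15218592,   0.        , 253.26740198],
       [  0.        , 324.15218592, 191.07866128],
       [  0.        ,   0.        ,   1.        ]]), 'k1': -0.0517970094914076, 'position': array([550.04380762,  73.59363151, 372.57352759]), 'rotation': array([-2.90889327e-01,  1.66531608e-03,  8.10794748e-06])}
{'t': 0.15, 'qpos': array([-1.34165860e-01,  3.26766990e-01, -1.93335028e-01,  1.05197609e+00,
       -4.38271318e-06,  1.43660726e+00]), 'joint_velocities': array([-0.00165394, -0.00198616,  0.00285362,  0.00119247,  0.00082734,
        0.00169244]), 'effort': array([ 1.04211274e-03, -4.43704247e+01,  2.62664723e+01,  1.04285317e-02,
       -1.23322516e-04, -3.51401161e-05]), 'tcp_pos': array([5.49578885e+02, 8.57270716e-02, 2.30692593e+02]), 'orientation': array([-3.14032181e+00, -1.67141567e-04,  1.57081943e+00]), 'contact_force': array([ 0.86484137,  0.11328895, -0.63795732]), 'wrist_torque': array([-0.0335577 , -0.00503103,  0.00541708]), 'gripper_force': 0.0, 'opening': 0.997202217215762}
```

View pics/s.png

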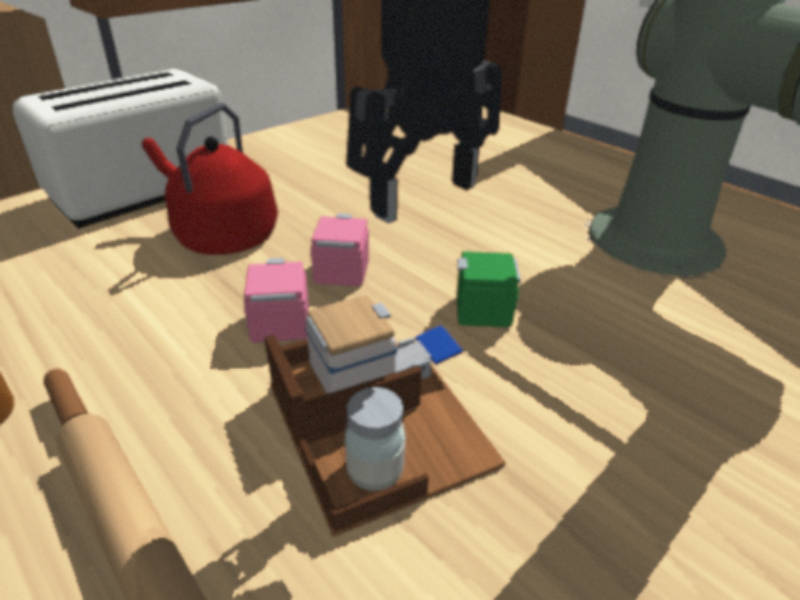

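View pics/d.png

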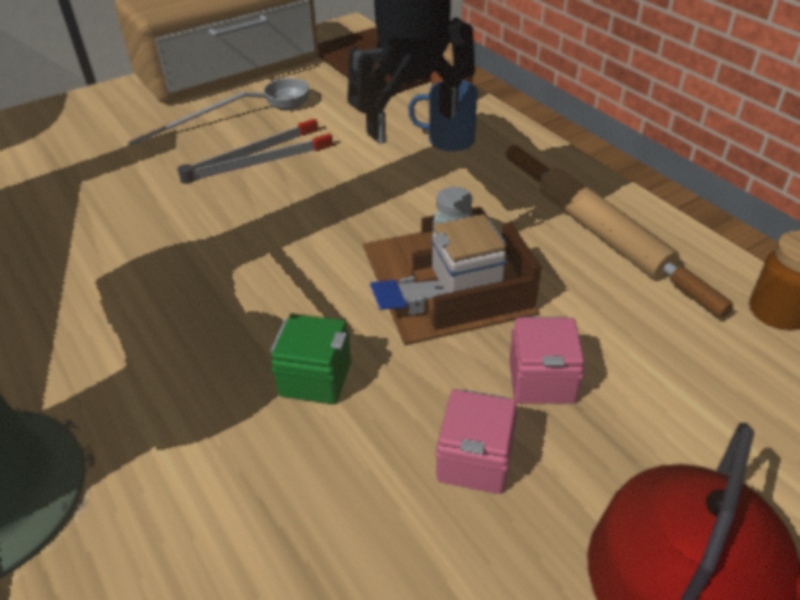

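Scene view: the white bowl with a wooden lid stands in the rack at (352,345). Look-alikes are pink at (277,300) and (340,250), and green at (487,288). Side view: bowl at (468,255), blue paddle at (390,293). I choose the white one in the rack and check it in one close crop.

```bash
cat > h.py <<'E'
import numpy as np,cv2
from scipy.spatial.transform import Rotation as R
def ray(m,u,v):
    K=m['K'];p=np.array([(u-K[0,2])/K[0,0],(v-K[1,2])/K[1,1]]);q=p.copy()
    for _ in range(10): q=p/(1+m['k1']*(q@q))
    return R.from_euler('xyz',m['rotation']).as_matrix()@np.array([q[0],-q[1],-1])
def onz(m,u,v,z):
    d=ray(m,u,v);return m['position']+d*(z-m['position'][2])/d[2]
def proj(m,P):
    c=(np.asarray(P)-m['position'])@R.from_euler('xyz',m['rotation']).as_matrix()
    q=np.stack([c[:,0],-c[:,1]],1)/-c[:,2:];q*=1+m['k1']*(q**2).sum(1,keepdims=True)
    return q@np.diag(m['K'])[:2,None]*0+q*np.diag(m['K'])[:2]+m['K'][:2,2]
E
python3 - <<'E'
from h import *
from bench import imaging
s=imaging.camera_model("scene");d=imaging.camera_model("side");k=.64
print(onz(s,440*k,344*k,38),onz(d,390*k,293*k,38),onz(s,350*k,322*k,112),onz(d,470*k,236*k,112))
a=cv2.imread("pics/scene0.png")[190:340,165:325];b=cv2.imread("pics/side0.png")[110:230,225:353]
cv2.imwrite("pics/c1.png",cv2.resize(a,None,fx=4,fy=4,interpolation=cv2.INTER_CUBIC))
cv2.imwrite("pics/c2.png",cv2.resize(b,None,fx=5,fy=5,interpolation=cv2.INTER_CUBIC))
E
```

```text
[489.14933234 -26.44202999  38.        ] [497.35196125 -21.67050068  38.        ] [597.09054866 -50.92937151 112.        ] [589.52343946 -60.65395442 112.        ]
```

View pics/c1.png

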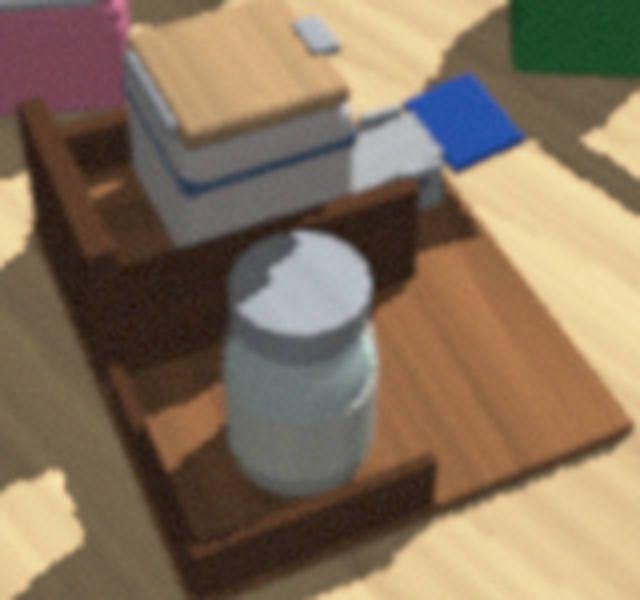

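View pics/c2.png

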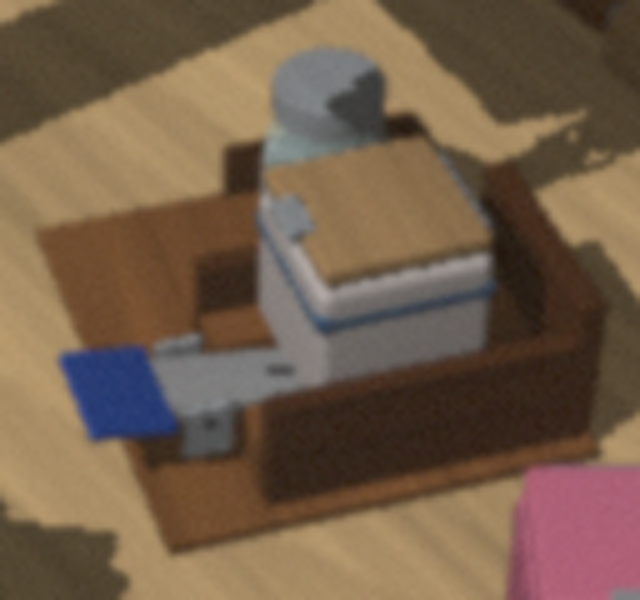

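```bash
python3 - <<'E'
from h import *
from bench import imaging
from scipy.optimize import least_squares
s=imaging.camera_model("scene");d=imaging.camera_model("side")
S=lambda u,v:(165+u/4,190+v/4)
D=lambda u,v:(225+u/5,110+v/5)
# rack pts (x,y,z,kind): kind1 -> +h, kind2 -> bowl
ps=[(-45,48.5,60,0,S(418,187)),(80,48.5,78,0,S(117,253)),(80,-48.5,78,0,S(47,103)),
(-109,-25,38,1,S(470,73)),(-109,25,38,1,S(522,133)),(-73,-25,38,1,S(408,105)),(-73,25,38,1,S(460,168)),
(0,0,112,2,S(235.5,68))]
pd=[(-45,-48.5,60,0,D(265,403)),(-45,48.5,60,0,D(197,260)),
(-109,25,38,1,D(60,357)),(-109,-25,38,1,D(93,438)),(-73,-25,38,1,D(175,432)),(-73,25,38,1,D(148,347)),(0,0,112,2,D(377.5,209.5))]
def f(p,full=0):
    x,y,a,h,bx,by=p;r=[]
    for m,L in((s,ps),(d,pd)):
        P=np.array([l[:3] for l in L],float);k=np.array([l[3] for l in L])
        P[k==1,2]+=h;P[k==2,0]+=bx;P[k==2,1]+=by
        c,t=np.cos(a),np.sin(a);W=np.stack([x+c*P[:,0]-t*P[:,1],y+t*P[:,0]+c*P[:,1],P[:,2]],1)
        r.append(proj(m,W)-np.array([l[4] for l in L]))
    return np.vstack(r) if full else np.vstack(r).ravel()
o=least_squares(f,[580,-50,-.3,0,10,0],loss='soft_l1')
print(o.x.round(3),f(o.x,1).round(1).tolist())
print((np.sqrt(np.diag(np.linalg.inv(o.jac.T@o.jac)))).round(2))
E
```

```text
[ 5.80242e+02 -5.15750e+01 -2.96000e-01  3.25800e+00  1.55380e+01
  4.72500e+00] [[1.4, 0.3], [0.3, -0.3], [-1.0, -1.8], [0.2, 1.1], [1.3, 2.6], [-1.8, -1.6], [-1.4, -0.2], [0.2, -1.3], [1.3, 1.7], [-0.7, -1.1], [-0.5, 0.4], [-0.3, 0.9], [1.3, -1.9], [-0.7, -1.3], [0.3, -4.6]]
[0.9  1.07 0.01 1.45 2.3  4.91]
```

```bash
cat >> h.py <<'E'
A=-.296;O=np.array([580.2,-51.6])
def W(x,y,z,a=None,o=None):
    a=A if a is None else a;o=O if o is None else o
    return [o[0]+np.cos(a)*x-np.sin(a)*y,o[1]+np.sin(a)*x+np.cos(a)*y,z]
def rot(): return [np.pi,0,A+np.pi]
E
python3 - <<'E'
from h import *
from bench import bot,imaging,solve_ik
import pickle
print(solve_ik(W(-40,0,190),rot()))
bot.grip(0.0)
bot.move_ptp(W(-40,0,190),rot());bot.dwell(.3)
m=imaging.camera_model("wrist");im=imaging.capture("wrist");pickle.dump(m,open("m.pkl","wb"))
cv2.imwrite("pics/w1.png",im);cv2.imwrite("pics/w1b.png",cv2.resize(im,(800,600)))
s=bot.get_state();print(m['position'],m['rotation'],s['tcp_pos'],s['t'],s['qpos'],s['contact_force'])
E
```

```text
[-0.20940971  0.34528592 -0.27559797  0.94991243  0.          0.08659029]
[472.65219279 -17.89692725 332.06057882] [-2.90549881e-01  8.43010094e-04  1.27481999e+00] [542.00216333 -39.86834932 190.06624951] 2.4917 [-2.09281767e-01  3.45232966e-01 -2.75494438e-01  9.49937062e-01
  2.14709979e-05  8.67265041e-02] [ 0.78470306  0.19704966 -0.3368559 ]
```

View pics/w1b.png

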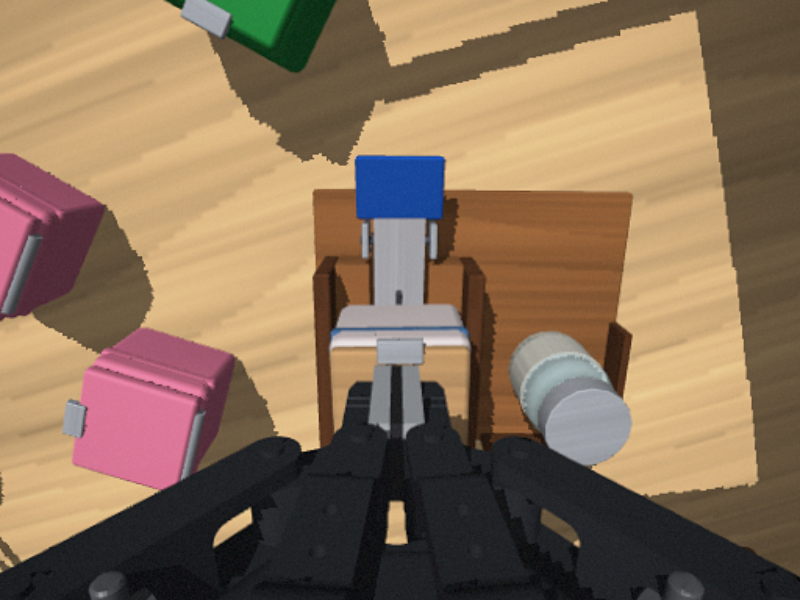

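```bash
python3 - <<'E'
from h import *
import pickle
from scipy.optimize import least_squares
m=pickle.load(open("m.pkl","rb"));k=.64
L=[(-109,-25,38,1,(357,157)),(-109,25,38,1,(444,157)),(-73,-25,38,1,(357,218)),(-73,25,38,1,(443,218)),
(-45,-48.5,60,0,(317,275)),(-45,-38.5,60,0,(332,275)),(-45,38.5,60,0,(465,275)),(-45,48.5,60,0,(484,275))]
P0=np.array([l[:3] for l in L],float);K=np.array([l[3] for l in L]);U=np.array([l[4] for l in L])*k
def f(p):
    P=P0.copy();P[K==1,2]+=p[3]
    return (proj(m,np.array([W(*q,a=p[2],o=p[:2]) for q in P]))-U).ravel()
o=least_squares(f,[*O,A,0]);print(o.x.round(3),f(o.x).round(1))
p=o.x;c=onz(m,400*k,307*k,36)[:2]-p[:2]
print("bowl front x,y",np.cos(p[2])*c[0]+np.sin(p[2])*c[1],-np.sin(p[2])*c[0]+np.cos(p[2])*c[1])
E
```

```text
[ 5.81447e+02 -4.91120e+01 -2.99000e-01 -5.33500e+00] [-0.4 -1.1 -0.1 -0.9  0.3  0.2 -0.6  0.4 -3.   0.3 -1.1  0.3  2.8  0.6
  2.1  0.7]
bowl front x,y -19.243558093690506 0.42651022615281686
```

```bash
sed -i 's/^A=.*/A=-.299;O=np.array([581.4,-49.5])/' h.py
cat >> h.py <<'E'
def inrack(p):
    c=np.asarray(p)[:2]-O;return np.array([np.cos(A)*c[0]+np.sin(A)*c[1],-np.sin(A)*c[0]+np.cos(A)*c[1],p[2]]).round(1)
E
python3 - <<'E'
from h import *
from bench import bot
def st(t):
    s=bot.get_state();print(t,inrack(s['tcp_pos']),s['contact_force'].round(1),round(s['t'],2))
bot.movel(W(-47,0,130),rot());print(bot.movel(W(-47,0,62),threshold=6,max_speed=80));bot.dwell(.2);st("down")
print(bot.movel(W(-12,0,62),threshold=9,max_speed=25));st("push1")
print(bot.movel(W(3,0,62),threshold=9,max_speed=12));st("push2")
E
```

```text
False
down [-46.6   0.1  62.5] [-0.4 -0.7  0.1] 4.24
False
push1 [-12.  -0.  62.] [-2.8  0.9  0.1] 5.79
True
push2 [-5.2  0.1 61.2] [ 0.9 -0.7  2.2] 6.59
```

```bash
python3 - <<'E'
from h import *
from bench import bot,imaging
import pickle
def st(t):
    s=bot.get_state();print(t,inrack(s['tcp_pos']),s['contact_force'].round(1),round(s['t'],2))
st("0")
print(bot.movel(W(3,0,62),threshold=9,max_speed=6));st("push3");bot.dwell(.4);st("settled")
bot.movel(W(-45,0,62),max_speed=60);bot.movel(W(-45,0,140));bot.movel(W(-98,0,140));bot.dwell(.2)
m=imaging.camera_model("wrist");im=imaging.capture("wrist");pickle.dump(m,open("m2.pkl","wb"))
cv2.imwrite("pics/w2.png",cv2.resize(im,(800,600)));cv2.imwrite("pics/sd.png",cv2.resize(imaging.capture("side")[110:230,225:353],None,fx=5,fy=5,interpolation=cv2.INTER_CUBIC))
E
```

```text
0 [-5.2  0.1 61.2] [ 0.9 -0.7  2.2] 6.59
True
push3 [-6.   0.1 60. ] [-0.5  0.2 -0.2] 7.53
settled [-6.9  0.1 59.5] [0.7 0.1 0.9] 7.93
```

View pics/sd.png

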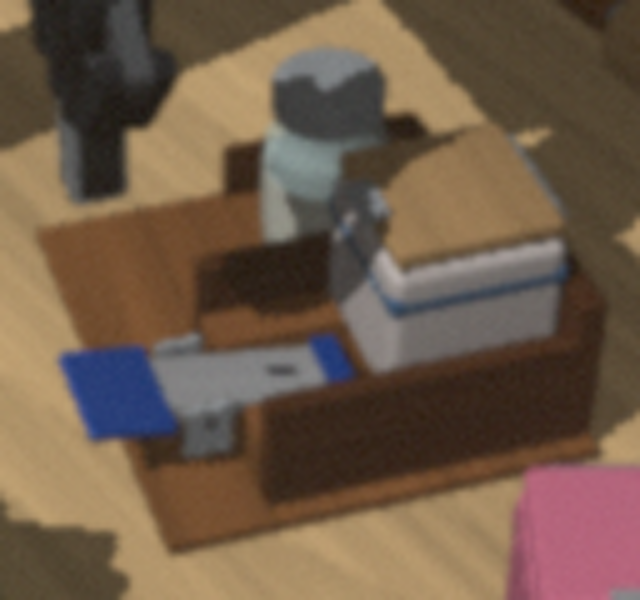

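The bowl now stands at the back of the bay, with the catch's blue nose visible in front of it at (335,358). The paddle is still up at (118,392). I'll measure how far home the bowl is from the wrist picture.

View pics/w2.png

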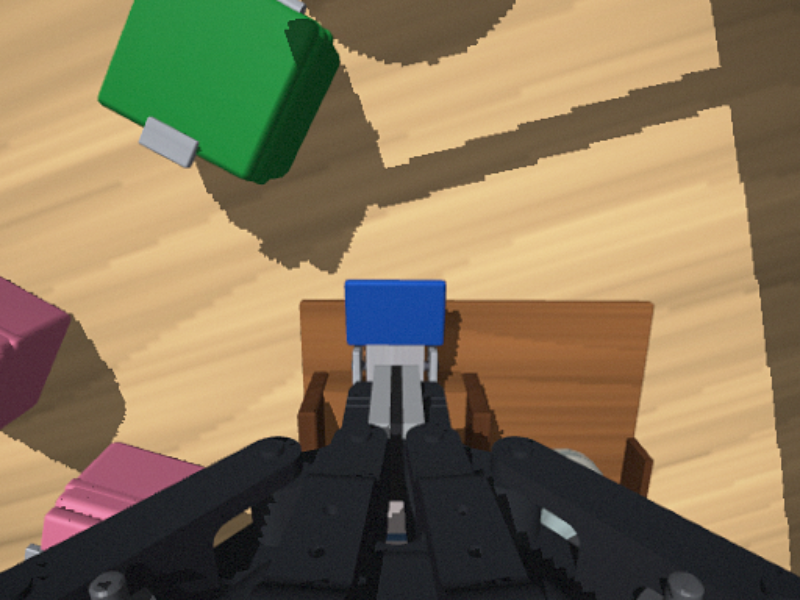

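```bash
python3 - <<'E'
from h import *
from bench import imaging
d=imaging.camera_model("side")
D=lambda u,v:(225+u/5,110+v/5)
for z,a in((112,[(330,278),(490,238)]),(112,[(390,263),(563,232)]),(100,[(322,327),(492,287)]),(100,[(396,311),(567,270)])):
    print([inrack(onz(d,*D(*q),z)) for q in a])
E
```

```text
[array([-20.9, -42.7, 112. ]), array([ 43.1, -39.3, 112. ])]
[array([  2.9, -41.4, 112. ]), array([ 70.1, -44.3, 112. ])]
[array([-27.8, -54.5, 100. ]), array([ 39.4, -52.6, 100. ])]
[array([  0.9, -54.4, 100. ]), array([ 69.6, -52.1, 100. ])]
```

```bash
python3 - <<'E'
from h import *
from bench import bot,imaging
def st(t):
    s=bot.get_state();print(t,inrack(s['tcp_pos']),s['contact_force'].round(1),round(s['t'],2));return s
bot.movel(W(-98,0,56),max_speed=80,threshold=8);bot.dwell(.3);st("above")
print(bot.movel(W(-98,0,26),threshold=4,max_speed=10));s=st("touch");bot.dwell(.3);st("settled")
E
```

```text
above [-97.8   0.   56.3] [ 0.4 -0.6  0.5] 11.68
True
touch [-98.   0.  45.] [-1.   0.9  7. ] 13.07
settled [-98.    0.   45.1] [-1.4 -0.2  5.5] 13.37
```

```bash
python3 - <<'E'
from h import *
from bench import bot,imaging
for i in range(8):
    r=bot.movel(W(-98,0,44-i),threshold=9,max_speed=8);bot.dwell(.1)
    s=bot.get_state();print(i,r,inrack(s['tcp_pos']),s['contact_force'].round(1),round(s['t'],2))
    f=s['contact_force'][2]
    if r or f>16 or (i>1 and f<1.5): break
E
```

```text
0 False [-98.1   0.   44.5] [-2.  -0.   7.2] 13.72
1 False [-98.3   0.   43.3] [-1.1 -0.2  6.6] 14.09
2 False [-98.5   0.   42. ] [-2.4  0.8  4.1] 14.47
3 False [-98.2   0.   40.9] [-2.2  0.2  3.3] 14.84
4 False [-97.9   0.   40. ] [-0.7  0.4  1.7] 15.22
5 False [-97.8   0.   39. ] [-1.6 -0.1  2.6] 15.59
6 False [-97.8  -0.   38. ] [-0.1 -0.8  0.4] 15.97
```

Force fell away as the catch snapped over. I'll retract and look.

```bash
python3 - <<'E'
from h import *
from bench import bot,imaging
bot.movel(W(-98,0,140),max_speed=80);bot.dwell(.3)
cv2.imwrite("pics/sd2.png",cv2.resize(imaging.capture("side")[110:230,225:353],None,fx=5,fy=5,interpolation=cv2.INTER_CUBIC))
s=bot.get_state();print(s['contact_force'].round(1),s['t'])
E
```

```text
[ 0.9  1.3 -0.7] 17.7417
```

View pics/sd2.png

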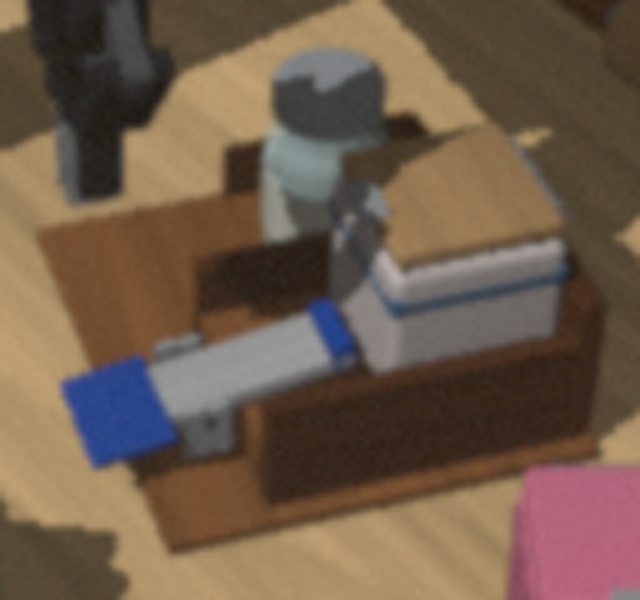

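The paddle is down at (118,412) and the nose stands up behind the bowl at (333,333). The bowl is home and the gripper is clear.

```bash
python3 -c "
from bench import bot
print(bot.sign_off())"
```

```text
the job is handed in; nothing more can be done
None
```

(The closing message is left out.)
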